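# Back the feed dial off one notch

## Robot

A 7-joint arm with a two-finger parallel gripper is mounted at the origin on a cart in front of the work surface, level with it; the furniture and walls round the work are solid. World frame = base frame: x ahead of the robot, y to its left, z up, the work surface at z = 0. Lengths are in m, angles in rad, forces in N, time in s.
With the tool pointing down it reaches from about 0.425 to 0.825 m from the base axis. Payload 3.6 kg.
Tool frame: the origin (TCP) lies on the front face of the gripper's body, between the roots of the fingers; the fingertips stand 73 mm ahead of it and the grasp point (between the pads) lies 54 mm ahead of it; z points along the fingers, y is the line along which they close (so a half turn about z gives the same grasp; the last joint's range is limited). The gripper opens to 85 mm and grips with 20 to 120 N. Pads are 22 mm wide; open, the fingers measure 114 mm over their backs; the gripper's body (76 mm by 85 mm) begins 54 mm behind the grasp point. The pads swing forward as they close: fully open they stand 13 mm farther back than shut.
Start: joints at [1.087, 0.615, -0.013, 1.423, 0.008, 1.103, -0.04], TCP at [0.287, -0.583, 0.304] pointing down, gripper open.
Joint ranges: [-3.12, 3.12], [-0.3, 2.06], [-1.34, 1.32], [0.26, 2.42], [-1.36, 4.5], [0.01, 1.98], [-2.84, 2.84]. Speed limits (rad/s): [2.79, 2.79, 3.14, 3.14, 3.14, 3.14, 3.14].

## Interface

Orientations are given as a unit quaternion [w, x, y, z].
In Python, from bench import manip gives the robot as it stands.
- The arm moves only by the tool jog_arm, never from a script. Its argument "rows" is one flat list of numbers, 7 for each row, row after row: the opening, from 0 (shut) to 1 (fully open), then the shift along the tool's x, y, z in cm, then the turn, a rotation vector about the tool's x, y, z in rad. A call has 1 to 8 rows; each row shifts and turns the commanded pose from where the row before left it, along the tool's axes as they then stand; what a row does not reach is not made up. A row lasts 1/10 s, in which the tool goes at most 50 mm and 8.59 degrees, less where a joint would pass 70% of its speed; a pose out of reach is approached as far as the arm can. A call with a gripper value outside its range is refused whole. The fingers move at their own pace and stop on an object; the grip force is fixed at half the most. Time passes only in rows, so rows that do not move let the fingers close. It gives the time, the measured TCP pose, the force, the opening and the grip force at its end, in the units of the state.
- manip.sense(): the state, without advancing time (a new reading comes with each control period).
- manip.capture(name): name is "scene" or "top"; returns a dict with "pixels" (420x560x3 uint8, red, green, blue), "intrinsics" (3x3 intrinsics, pixels), "k1" (the pictures are not rectified: a ray, as slopes to the right and down, at radius r is drawn at 1 + k1 r^2 times it, then the intrinsics apply), "rvec" (rotation vector, rad) and "tvec" (3), from world to camera coordinates, as OpenCV has them. Camera axes: x right, y down, z forward; pixel columns grow to the right and rows downward; lengths in m; the calibration is good to about 2 mm. A picture is of the moment at which its call begins. There is no depth.
- manip.finish_job(): hands the job in; it is judged then, once.
The state is a dict: "t": time; "joint_positions": joint angles; "qvel": joint speeds; "effort": joint torques, N m; "position": TCP position; "tool_rot": TCP orientation; "contact_force": force on the tool from outside, world axes, zero at the start; "torque": the same for the moment, N m; "width": finger opening in m; "grip_force": force on a finger pad.
Only numpy, scipy, OpenCV 4.12 (cv2) and the standard library are available. Lean on these libraries where they do the work, as an engineer would, in place of code of your own. Each camera call takes 0.05 s, during which the arm holds its last target. There are 200 camera calls.

## Task

The feed dial on the bench stands one notch too far forward. Using the fingertips only to push, never to grip, push the pawl's knobbed lever over to lift the pawl right out of the teeth, then push one of the dial's upright posts to turn the dial exactly one notch backward (clockwise seen from above), and push the lever back again so that the pawl lies fully down in the next gap. Leave the tin standing on the dial and do not disturb the other things.

Things in the scene. Friction and masses are not known exactly. Their poses are not given: they have to be found in the camera images.
- feeder: Fixed grey feeder casting: round foot 224 mm across with an ear on its +y side that carries the pawl's bracket (y = 104 to 114 mm). Origin on the dial's spindle at bench level, z up; the dial turns about this z axis.
- dial_top (a point): Centre of the dial's top face, 50 mm above the bench. The dial is a flat dark steel disc 202 mm across with 8 saw teeth (12 mm tall, 45 degrees apart, 80 to 100 mm from the spindle) standing on its rim and four upright posts 68 mm from the spindle.
- dial (a joint): Turn of the dial in rad, + = backward = clockwise from above. Starts at -0.17 to -0.02 with the pawl in a gap between teeth. With the pawl down it has play: about -0.29 to 0 in this gap, 0.49 to 0.785 in the next (middle about 0.65); one notch is 0.785. The lowered pawl stops it turning back. Slight friction (about 3 N at a post); it stays where it is left.
- pawl (a joint): Lift of the pawl in rad: 0 = fully down among the teeth (end stop), 0.8 = fully lifted (end stop); from 0.35 up it is clear of the teeth. It has a stiff hinge and stays where it is left; about 1.5 to 2.5 N on the lever moves it. Over a tooth instead of a gap it cannot come fully down.
- pawl_hinge (a point): Point on the pawl's hinge axis under the lever: in the feeder's frame x = 55, y = 126, z = 70 mm; the axis is parallel to the feeder's y. The pawl's nose rides on the rim of the dial, at y = 90 mm and x = 0 to 10 mm; the lever stands outboard of the bracket, at y = 126 mm.
- pawl_knob (a point): Centre of the black ball, 20 mm across, on top of the lever: a steel stem 10 mm across, 75 mm from hinge axis to this point. Pawl down: the lever leans 0.35 rad toward the feeder's -x, knob 140 mm above the bench. Pushing it toward the feeder's +x lifts the pawl, until it leans 0.45 rad toward +x; pushing it toward -x lowers the pawl.
- pawl_stem (a point): Point on the axis of the pawl's lever stem, 45 mm from the hinge axis, 30 mm short of the knob's centre.
- post0 (a point): Centre of the top of an upright steel post on the dial, 14 mm across, 65 mm tall (top 115 mm above the bench), 68 mm from the spindle. At the start this is the post nearest the feeder's -x side.
- post1 (a point): Top of the next post counterclockwise, otherwise the same.
- post2 (a point): Top of the post opposite post0.
- post3 (a point): Top of the next post clockwise from post0.
- tack_tin: Open round tin, 76 mm across and 46 mm tall, loose, standing on the middle of the dial on a rubber pad; its foot is 52 mm and its rim 98 mm above the bench. Origin at the centre of its underside. It turns with the dial and must stay there.
- thread_spool: Loose spool of thread, 43 mm across and 54 mm tall, standing on the bench to the right; a bystander. Origin at the centre of its underside.
- eyelet_box: Loose small white carton, 50 x 62 x 86 mm, standing on the bench to the right; a bystander. Origin at the centre of its underside.

How it is judged:
On the way, in this order (a step that is already met when the one before it is completed fails the run):
1. the pawl is lifted clear of the teeth while the dial is still at its first notch (value of joint pawl above 0.38 rad and value of joint dial below 0.15 rad), for 0.2 s.
2. the dial is turned back to the next notch with the pawl lifted (value of joint pawl above 0.3 rad and value of joint dial above 0.38 rad), for 0.1 s.
At the end, for the whole second after the job is handed in: The dial rests one notch back (joint between 0.38 and 0.82 rad), the pawl is down in the gap (below 0.06 rad), and the tin stands upright on the dial within 30 mm of its middle (value of joint dial between 0.38 and 0.82 rad and value of joint pawl below 0.06 rad and velocity of joint dial between -0.05 and 0.05 rad/s and horizontal distance between tack_tin and feeder below 0.03 m and angle between tack_tin's own z axis and vertical below 0.1 rad and height (world z) of tack_tin between 0.045 and 0.058 m); the robot touches nothing.
It fails at once if the dial is turned back well past one notch, or forward by more than half a notch (value of joint dial above 1.2 rad or value of joint dial below -0.6 rad).
It fails at once if the tin is lifted, tipped or pushed off the middle of the dial (height (world z) of tack_tin above 0.065 m or angle between tack_tin's own z axis and vertical above 0.35 rad or distance of tack_tin from where it was at the start of the episode above 0.03 m).
It fails at once if the spool or the carton is disturbed (distance of any of thread_spool, eyelet_box from where it was at the start of the episode above 0.02 m).
It fails at once if the pawl lever is gripped between the fingers (contact force between the fingers and pawl above 1 N and (distance between the grasp point and pawl_knob below 0.008 m or distance between the grasp point and pawl_stem below 0.008 m)).
It fails at once if a post is gripped between the fingers (contact force between the fingers and dial above 1 N and (distance between the grasp point and post0 below 0.025 m or distance between the grasp point and post1 below 0.025 m or distance between the grasp point and post2 below 0.025 m or distance between the grasp point and post3 below 0.025 m) and (horizontal distance between the grasp point and post0 below 0.006 m or horizontal distance between the grasp point and post1 below 0.006 m or horizontal distance between the grasp point and post2 below 0.006 m or horizontal distance between the grasp point and post3 below 0.006 m)).
It also fails if it takes over 51 s, if anything falls off the work surface, if the arm or the gripper's body presses on something with over 40 N, if the wrist force passes 120 N, or if a joint passes its speed limit or range.

## Working session

There is one attempt and no reset: what is moved stays moved. The work goes in short steps, Python scripts to look and compute and a tool call to move; the robot and the scene stay as the last step left them, time stands still between calls to the robot, and variables do not carry over. Pictures are saved under pics/ and viewed, at most 10 in all, crops included, and the job is handed in when it is done.

Besides the shell and the picture viewer there is one more tool, called after "Call:" as a command line: name --argument value ..., lists and objects as JSON in quotes. jog_arm: Moves the arm, as the interface text tells. Its arguments: {"type":"object","properties":{"rows":{"type":"array"}},"required":["rows"]}

```bash
ls; mkdir -p pics; cat > h.py <<'E'
import numpy as np, cv2
from bench import manip
def cap(n,f=None):
    c=manip.capture(n)
    if f: cv2.imwrite('pics/'+f,c['pixels'][:,:,::-1])
    return c
def ray(c,u,v):
    K=np.array(c['intrinsics']); d=np.array([(u-K[0,2])/K[0,0],(v-K[1,2])/K[1,1]]); s=d.copy()
    for _ in range(20): s=d/(1+c['k1']*(s@s))
    R=cv2.Rodrigues(np.array(c['rvec'],float))[0]; t=np.array(c['tvec'],float).ravel()
    return -R.T@t, R.T@np.array([s[0],s[1],1.])
def onz(c,u,v,z):
    o,d=ray(c,u,v); return o+d*(z-o[2])/d[2]
def proj(c,P):
    R=cv2.Rodrigues(np.array(c['rvec'],float))[0]; p=R@np.array(P)+np.array(c['tvec'],float).ravel()
    s=p[:2]/p[2]; s=s*(1+c['k1']*(s@s)); K=np.array(c['intrinsics'])
    return np.array([K[0,0]*s[0]+K[0,2],K[1,1]*s[1]+K[1,2]])
E
python3 - <<'E'
from h import *
for n in('scene','top'):
    c=cap(n,n+'0.png'); print(n,ray(c,280,210),c['k1'])
print(manip.sense())
E
```

```text
pics
scene (array([-0.07808166,  0.45278815,  0.90462007]), array([ 0.51812114, -0.47254924, -0.71305752])) -0.02960702456219431
top (array([ 0.39329359, -0.09659736,  1.10227283]), array([ 0.15811852, -0.01482026, -0.98734328])) 0.02699609683265605
{'t': 0.1, 'joint_positions': array([ 1.08751628,  0.61583725, -0.01261396,  1.42479281,  0.00808907,
        1.10340098, -0.04040934]), 'qvel': array([ 0.00187015, -0.00448628,  0.0017543 , -0.00261994,  0.00051064,
       -0.00041903, -0.00096599]), 'effort': array([ 2.04973025e-03, -4.70380962e+01,  2.60721864e-01, -1.71569413e+01,
        1.01532412e-02,  5.88043287e-03, -1.99896164e-05]), 'position': array([ 0.28646438, -0.58287028,  0.30282627]), 'tool_rot': array([-1.16058404e-03,  9.74025873e-01,  2.26433595e-01, -2.81618641e-04]), 'contact_force': array([-0.16533647,  0.73130784, -0.05122576]), 'torque': array([-0.00134779, -0.00685746,  0.01943445]), 'grip_force': 0.0, 'width': 0.08505533398378387}
```

View pics/scene0.png

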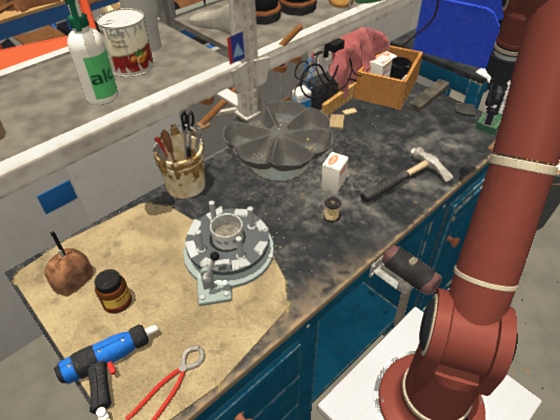

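View pics/top0.png

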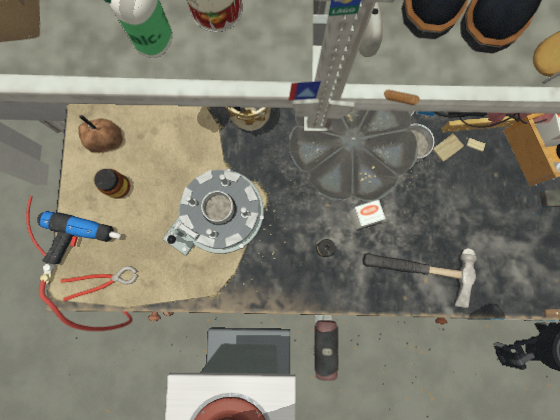

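The feeder is at about (219,210) in top and (228,240) in scene. The ear and knob are at about (175,238) in top and (210,258) in scene, with four posts around the tin. I'll enlarge both views.

```bash
python3 - <<'E'
import cv2,numpy as np
a=cv2.imread('pics/top0.png')[160:262,155:275]; b=cv2.imread('pics/scene0.png')[190:310,170:290]
a=cv2.resize(a,None,fx=6,fy=6,interpolation=cv2.INTER_CUBIC);b=cv2.resize(b,None,fx=5,fy=5,interpolation=cv2.INTER_CUBIC)
cv2.imwrite('pics/t0c.png',a[:600]);cv2.imwrite('pics/s0c.png',b)
E
```

```text
(no output)
```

View pics/t0c.png

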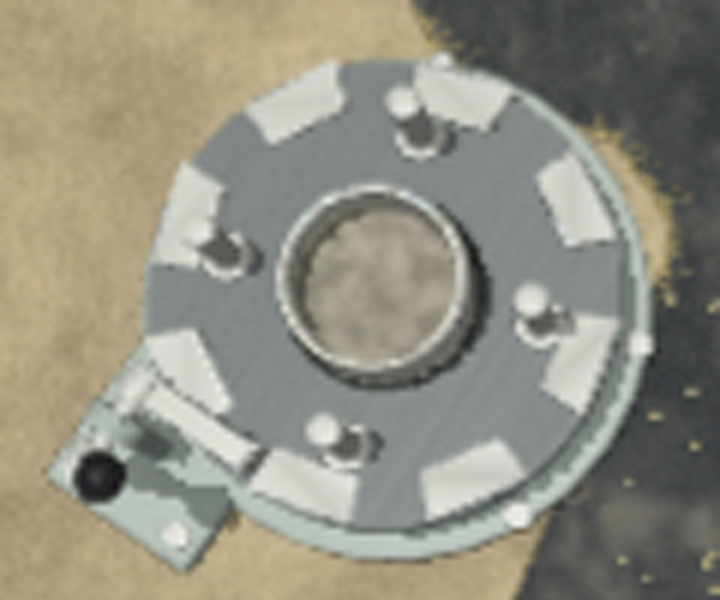

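View pics/s0c.png

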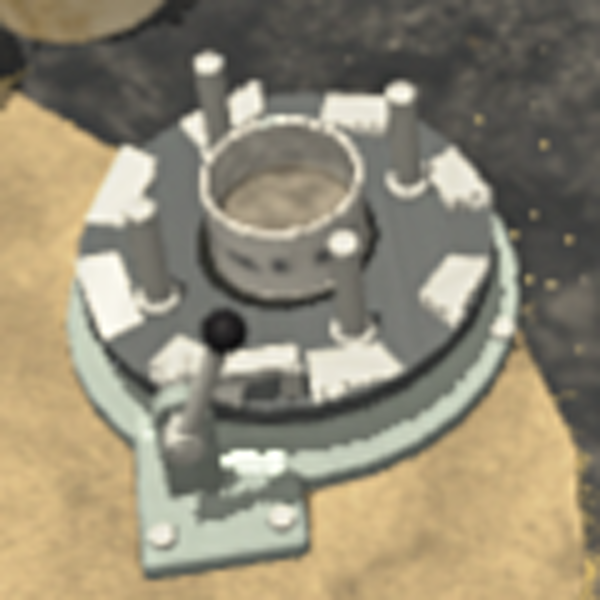

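Top crop: post tops at (404,102), (202,232), (323,430) and (530,300), knob at (100,476). Scene crop: post tops at (208,62), (145,210), (344,242) and (401,93), knob at (223,329).

```bash
cat >> h.py <<'E'
def tri(a,ua,b,ub):
    o1,d1=ray(a,*ua);o2,d2=ray(b,*ub)
    s=np.linalg.lstsq(np.stack([d1,-d2],1),o2-o1,rcond=None)[0]
    p,q=o1+s[0]*d1,o2+s[1]*d2
    return (p+q)/2,np.linalg.norm(p-q)
E
python3 - <<'E'
from h import *
t=cap('top');s=cap('scene')
T=lambda p:(p[0]/6+155-.4,p[1]/6+160-.4); S=lambda p:(p[0]/5+170-.4,p[1]/5+190-.4)
P=[]
for a,b in [((404,102),(208,62)),((202,232),(145,210)),((323,430),(344,242)),((530,300),(401,93))]:
    x,e=tri(t,T(a),s,S(b)); z=onz(t,*T(a),.115); z2=onz(s,*S(b),.115); print(x.round(4),round(e,4),z.round(4),z2.round(4)); P.append((z+z2)/2)
P=np.array(P);c=P.mean(0);print('c',c.round(4),np.linalg.norm(P-c,axis=1).round(4),np.degrees(np.arctan2(*(P-c)[:,1::-1].T)).round(1))
print('knob',tri(t,T((100,476)),s,S((223,329))),onz(t,*T((100,476)),.14),onz(s,*S((223,329)),.14))
print('tin',onz(t,*T((373,282)),.098))
import itertools
for b in [(162,535),(282,517)]: print('screw s',onz(s,*S(b),.012))
for b in [(96,430),(175,535)]: print('screw t',onz(t,*T(b),.012))
for a in [(325,247),(370,212)]: print(a,onz(t,*a,.05))
E
```

```text
[0.6302 0.03   0.1153] 0.0002 [0.6302 0.0299 0.115 ] [0.6306 0.0298 0.115 ]
[0.5756 0.1082 0.1135] 0.0006 [0.5755 0.1081 0.115 ] [0.5741 0.1087 0.115 ]
[0.4969 0.0564 0.115 ] 0.001 [0.4973 0.0567 0.115 ] [0.4965 0.0561 0.115 ]
[ 0.5505 -0.0233  0.1146] 0.0007 [ 0.5507 -0.023   0.115 ] [ 0.5499 -0.0232  0.115 ]
c [0.5631 0.0429 0.115 ] [0.0686 0.0666 0.0676 0.0673] [ -10.9   79.9  168.5 -101. ]
knob (array([0.47533999, 0.13653076, 0.14148512]), np.float64(3.7637129903526906e-05)) [0.47548034 0.13690495 0.14      ] [0.47640076 0.13590423 0.14      ]
tin [0.55951029 0.04180501 0.098     ]
screw s [0.49340004 0.17605009 0.012     ]
screw s [0.46334491 0.13070799 0.012     ]
screw t [0.5063508  0.17083333 0.012     ]
screw t [0.46152369 0.13434612 0.012     ]
(325, 247) [ 0.46996211 -0.22687186  0.05      ]
(370, 212) [ 0.56107303 -0.34135924  0.05      ]
```

Call:
jog_arm --rows '[0,0,0,0,0,0,-0.131,0,0,0,0,0,0,-0.131,0,0,0,0,0,0,-0.131,0,0,0,0,0,0,-0.131,0,0,0,0,0,0,0]'

```text
t: 0.7
position: [0.2864, -0.5833, 0.3035]
tool_rot: [-0.0, 0.882, 0.471, 0.0]
contact_force: [-0.3, 1.0, -0.1]
width: 0.0122
grip_force: 0.0
```

```bash
cat >> h.py <<'E'
from scipy.spatial.transform import Rotation as Ro
C=np.array([.563,.0427]);YAW=np.radians(56.2)
X=np.array([np.cos(YAW),np.sin(YAW)]);Y=np.array([-X[1],X[0]])
def w(xf,yf): return C+X*xf/1000+Y*yf/1000
def st(*targets):
    s=manip.sense();q=s['tool_rot'];R=Ro.from_quat([q[1],q[2],q[3],q[0]]).as_matrix();p=s['position'];d=p[:2]-C
    print('t',round(s['t'],2),'feeder xy mm',(1000*np.array([d@X,d@Y])).round(1),'tipz',round(p[2]-.073,4),'xhead',np.degrees(np.arctan2(R[1,0],R[0,0])).round(2),'tilt',R[:,2].round(4),'F',s['contact_force'].round(1),'w',round(s['width'],3))
    print('q',s['joint_positions'].round(2))
    for xf,yf,tz in targets:
        e=np.append(w(xf,yf),tz+.073); print((xf,yf,tz),'shift cm',(100*R.T@(e-p)).round(2)); p=e
E
python3 -c "
from h import *
st((-150,-200,.23),(-15,126,.19))"
```

```text
t 0.7 feeder xy mm [-674.1 -118.4] tipz 0.2305 xhead 56.17 tilt [-1.e-04  9.e-04 -1.e+00] F [-0.3  1.  -0.1] w 0.012
q [ 1.17  0.62 -0.15  1.42  0.1   1.11  0.41]
(-150, -200, 0.23) shift cm [52.41  8.14  0.09]
(-15, 126, 0.19) shift cm [ 13.48 -32.6    4.03]
```

Call:
jog_arm --rows '[0,3.5,0.5,0,0,0,0,0,3.5,0.5,0,0,0,0,0,3.5,0.5,0,0,0,0,0,3.5,0.5,0,0,0,0,0,3.5,0.5,0,0,0,0,0,3.5,0.5,0,0,0,0,0,3.5,0.5,0,0,0,0,0,3.5,0.5,0,0,0,0]'

```text
t: 1.5
position: [0.4765, -0.3717, 0.3039]
tool_rot: [-0.0, 0.883, 0.47, -0.0]
contact_force: [1.1, -0.7, 0.3]
width: 0.0003
grip_force: 0.0
```

Call:
jog_arm --rows '[0,3.5,0.5,0,0,0,0,0,3.5,0.5,0,0,0,0,0,3.5,0.5,0,0,0,0,0,3.5,0.5,0,0,0,0,0,3.5,0.5,0,0,0,0,0,3.5,0.5,0,0,0,0,0,3.5,0.5,0,0,0,0,0,0,0,0,0,0,0]'

```text
t: 2.3
position: [0.6444, -0.181, 0.3033]
tool_rot: [-0.002, 0.88, 0.474, 0.003]
contact_force: [0.8, 1.0, 0.0]
width: 0.0001
grip_force: 0.0
```

```bash
python3 -c "
from h import *
st((-15,126,.19))"
```

```text
t 2.3 feeder xy mm [-140.6 -192.1] tipz 0.2303 xhead 56.61 tilt [ 0.0023  0.0063 -1.    ] F [0.8 1.  0. ] w 0.0
q [ 0.34  0.65 -0.18  1.36  0.11  1.14 -0.43]
(-15, 126, 0.19) shift cm [ 12.76 -31.71   4.17]
```

Call:
jog_arm --rows '[0,1.25,-3.2,0.4,0,0,0,0,1.25,-3.2,0.4,0,0,0,0,1.25,-3.2,0.4,0,0,0,0,1.25,-3.2,0.4,0,0,0,0,1.25,-3.2,0.4,0,0,0,0,1.25,-3.2,0.4,0,0,0,0,1.25,-3.2,0.4,0,0,0,0,1.25,-3.2,0.4,0,0,0]'

```text
t: 3.1
position: [0.483, 0.0371, 0.272]
tool_rot: [0.0, 0.883, 0.469, 0.0]
contact_force: [0.3, -0.4, 0.1]
width: -0.0002
grip_force: 0.0
```

Call:
jog_arm --rows '[0,1.25,-3.2,0.4,0,0,0,0,1.25,-3.2,0.4,0,0,0,0,0,0,0,0,0,0,0,0,0,0,0,0,0]'

```text
t: 3.5
position: [0.4446, 0.0931, 0.2641]
tool_rot: [0.0, 0.882, 0.471, 0.0]
contact_force: [-0.1, -0.9, -0.1]
width: -0.0004
grip_force: 0.0
```

```bash
python3 -c "
from h import *
st((-15,126,.19),(-15,126,.129),(60,126,.129))
a=cap('top');b=cap('scene')
A=cv2.resize(a['pixels'][160:260,130:280,::-1],None,fx=4,fy=4,interpolation=2);B=cv2.resize(b['pixels'][170:310,170:290,::-1],None,fx=4,fy=4,interpolation=2)
o=np.zeros((560,800,3),np.uint8);
A=A[:,:320*2][:,:600]; 
cv2.imwrite('pics/a1.png',B)"
```

```text
t 3.5 feeder xy mm [-24.  126.4] tipz 0.1911 xhead 56.16 tilt [ 5.e-04 -4.e-04 -1.e+00] F [-0.1 -0.9 -0.1] w -0.0
q [-0.1   0.38 -0.21  2.01  0.11  0.76 -0.97]
(-15, 126, 0.19) shift cm [0.9  0.04 0.11]
(-15, 126, 0.129) shift cm [ 0.  -0.   6.1]
(60, 126, 0.129) shift cm [ 7.5  -0.01 -0.  ]
```

View pics/a1.png

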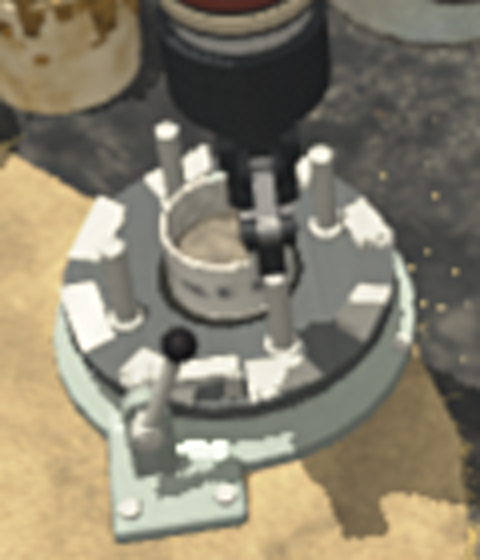

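The gripper hovers on the -x side of the black knob (180,345 in the crop) with nothing in between. I'll descend and push.

Call:
jog_arm --rows '[0,0,0,1.6,0,0,0,0,0,0,1.6,0,0,0,0,0,0,1.5,0,0,0,0,0,0,1.5,0,0,0,0,0,0,0,0,0,0,0,1.0,0,0,0,0,0,0,1.0,0,0,0,0,0,0,1.0,0,0,0,0,0]'

```text
t: 4.4
position: [0.4627, 0.1191, 0.2028]
tool_rot: [0.0, 0.882, 0.471, 0.001]
contact_force: [-1.0, -2.4, 2.4]
width: -0.0006
grip_force: 2.0
```

Call:
jog_arm --rows '[0,0.6,0,0,0,0,0,0,0.6,0,0,0,0,0,0,0.6,0,0,0,0,0,0,0.6,0,0,0,0,0,0,0.6,0,0,0,0,0,0,0.6,0,0,0,0,0,0,0.6,0,0,0,0,0]'

```text
t: 5.1
position: [0.485, 0.1535, 0.2018]
tool_rot: [-0.0, 0.882, 0.471, 0.0]
contact_force: [-0.9, -1.4, 0.4]
width: 0.0001
grip_force: 0.7
```

```bash
python3 -c "
from h import *
st((60,126,.129))"
```

```text
t 5.1 feeder xy mm [ 48.7 126.4] tipz 0.1288 xhead 56.21 tilt [-1.e-04  2.e-04 -1.e+00] F [-0.9 -1.4  0.4] w 0.0
q [-0.23  0.54 -0.18  1.94  0.15  0.67 -1.09]
(60, 126, 0.129) shift cm [ 1.13  0.04 -0.02]
```

Call:
jog_arm --rows '[0,0.6,0,0,0,0,0,0,0.6,0,0,0,0,0,0,0,0,0,0,0,0,0,0,0,0,0,0,0,0,0,0,0,0,0]'

```text
invalid input at $.rows: expected a multiple of 7 numbers
```

```bash
python3 -c "
from h import *
st((20,126,.129),(-20,126,.17),(-65,60,.17),(-65,60,.095),(5.2,60,.095))
b=cap('scene');B=cv2.resize(b['pixels'][170:310,170:290,::-1],None,fx=4,fy=4,interpolation=2)
cv2.imwrite('pics/a2.png',B)"
```

```text
t 5.1 feeder xy mm [ 48.7 126.4] tipz 0.1288 xhead 56.21 tilt [-1.e-04  2.e-04 -1.e+00] F [-0.9 -1.4  0.4] w 0.0
q [-0.23  0.54 -0.18  1.94  0.15  0.67 -1.09]
(20, 126, 0.129) shift cm [-2.87  0.04 -0.02]
(-20, 126, 0.17) shift cm [-4.  -0.  -4.1]
(-65, 60, 0.17) shift cm [-4.5  6.6 -0. ]
(-65, 60, 0.095) shift cm [-0.   0.   7.5]
(5.2, 60, 0.095) shift cm [7.02 0.   0.  ]
```

View pics/a2.png

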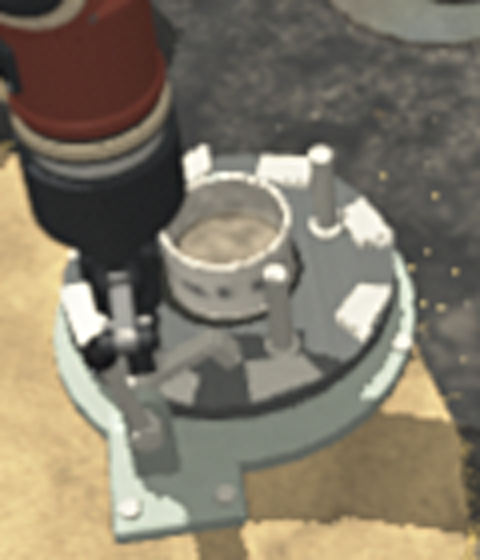

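The lever (knob near (100,345)) leans over and the pawl's nose at (228,348) is out of the teeth. I'll push the last bit, then back off.

Call:
jog_arm --rows '[0,0.6,0,0,0,0,0,0,0.6,0,0,0,0,0,0,0,0,0,0,0,0,0,0,0,0,0,0,0]'

```text
t: 5.55
position: [0.492, 0.1636, 0.2021]
tool_rot: [-0.0, 0.882, 0.471, 0.001]
contact_force: [-0.4, -0.2, 0.4]
width: -0.0003
grip_force: 0.0
```

```bash
python3 -c "
from h import *
st((20,126,.129),(-20,126,.17),(-65,60,.17),(-65,60,.095),(5.2,60,.095))"
```

```text
t 5.55 feeder xy mm [ 60.9 126.3] tipz 0.1291 xhead 56.22 tilt [ 0.0014  0.0012 -1.    ] F [-0.4 -0.2  0.4] w -0.0
q [-0.24  0.55 -0.18  1.92  0.15  0.68 -1.1 ]
(20, 126, 0.129) shift cm [-4.09  0.03  0.  ]
(-20, 126, 0.17) shift cm [-3.99  0.   -4.11]
(-65, 60, 0.17) shift cm [-4.5  6.6 -0. ]
(-65, 60, 0.095) shift cm [-0.01 -0.    7.5 ]
(5.2, 60, 0.095) shift cm [7.02 0.   0.01]
```

Call:
jog_arm --rows '[0,-2.0,0,0,0,0,0,0,-2.1,0,0,0,0,0,0,-2.0,0,-2.0,0,0,0,0,-2.0,0,-2.1,0,0,0,0,-1.5,2.2,0,0,0,0,0,-1.5,2.2,0,0,0,0,0,-1.5,2.2,0,0,0,0,0,0,0,0,0,0,0]'

```text
t: 6.35
position: [0.4779, 0.0173, 0.2434]
tool_rot: [0.002, 0.884, 0.468, 0.001]
contact_force: [-0.2, -0.2, 0.5]
width: 0.0001
grip_force: 0.0
```

```bash
python3 -c "
from h import *
st((-65,60,.095),(5.2,60,.095))"
```

```text
t 6.35 feeder xy mm [-68.5  56.6] tipz 0.1704 xhead 55.77 tilt [ 0.0031 -0.002  -1.    ] F [-0.2 -0.2  0.5] w 0.0
q [ 0.06  0.44 -0.2   1.98  0.13  0.73 -0.81]
(-65, 60, 0.095) shift cm [ 0.34 -0.37  7.54]
(5.2, 60, 0.095) shift cm [ 7.02 -0.05  0.  ]
```

Descend, then push fast until near contact and slowly after it.

Call:
jog_arm --rows '[0,0,-0.2,1.9,0,0,0,0,0,-0.1,1.9,0,0,0,0,0,0,1.9,0,0,0,0,0,0,1.8,0,0,0,0,0,0,0,0,0,0,0,0.7,0,0,0,0,0,0,0.7,0,0,0,0,0,0,0,0,0,0,0,0]'

```text
t: 7.15
position: [0.4831, 0.0366, 0.1691]
tool_rot: [0.0, 0.882, 0.472, 0.002]
contact_force: [0.4, -0.1, -0.8]
width: 0.0006
grip_force: 0.0
```

```bash
python3 -c "
from h import *
st((5.2,60,.095))"
```

```text
t 7.15 feeder xy mm [-49.5  63.1] tipz 0.0961 xhead 56.32 tilt [ 0.0038  0.0016 -1.    ] F [ 0.4 -0.1 -0.8] w 0.001
q [-0.01  0.56 -0.16  2.04  0.17  0.55 -0.88]
(5.2, 60, 0.095) shift cm [5.47 0.32 0.13]
```

Call:
jog_arm --rows '[0,0.4,0.3,0,0,0,0,0,0.4,0,0,0,0,0,0,0.5,0,0,0,0,0,0,0.5,0,0,0,0,0,0,0.5,0,0,0,0,0,0,0.5,0,0,0,0,0,0,0.5,0,0,0,0,0,0,0.5,0,0,0,0,0]'

```text
t: 7.95
position: [0.5025, 0.0644, 0.1671]
tool_rot: [-0.001, 0.882, 0.471, -0.004]
contact_force: [-4.1, -0.9, 1.7]
width: -0.0001
grip_force: 1.9
```

Call:
jog_arm --rows '[0,0.5,0,0,0,0,0,0,0.5,0,0,0,0,0,0,0.4,0,0,0,0,0,0,0,0,0,0,0,0,0,0,0,0,0,0,0]'

```text
t: 8.45
position: [0.5145, 0.0769, 0.1684]
tool_rot: [0.0, 0.882, 0.471, 0.002]
contact_force: [-0.5, -0.4, 0.4]
width: 0.0004
grip_force: 0.2
```

```bash
python3 -c "
from h import *
st((5.2,60,.095),(-30,60,.095),(-30,60,.19),(-30,126,.19),(122,126,.19),(122,126,.129),(50,126,.129))
a=cap('scene');A=cv2.resize(a['pixels'][170:310,170:290,::-1],None,fx=4,fy=4,interpolation=2)
cv2.imwrite('pics/a3.png',A)"
```

```text
t 8.45 feeder xy mm [ 1.5 59.3] tipz 0.0954 xhead 56.2 tilt [ 0.0041  0.0014 -1.    ] F [-0.5 -0.4  0.4] w 0.0
q [-0.08  0.6  -0.16  1.94  0.16  0.6  -0.94]
(5.2, 60, 0.095) shift cm [ 0.37 -0.07  0.04]
(-30, 60, 0.095) shift cm [-3.52  0.   -0.01]
(-30, 60, 0.19) shift cm [ 0.03  0.02 -9.5 ]
(-30, 126, 0.19) shift cm [-0.   -6.6  -0.02]
(122, 126, 0.19) shift cm [15.2  -0.    0.05]
(122, 126, 0.129) shift cm [-0.02 -0.02  6.1 ]
(50, 126, 0.129) shift cm [-7.2   0.   -0.02]
```

View pics/a3.png

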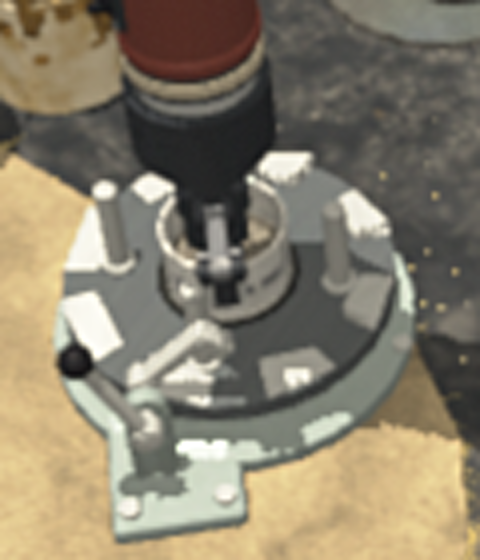

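The pawl is fully up (knob at (75,362)), and two post tops show at (105,188) and (333,210). I'll measure the turn from them.

```bash
python3 -c "
from h import *
a=manip.capture('scene')
for p in [(105,188),(333,210)]:
    q=onz(a,p[0]/4+170-.4,p[1]/4+170-.4,.115)[:2]-C; print(np.linalg.norm(q),np.degrees(np.arctan2(q[1],q[0])))"
```

```text
0.06862312084562101 38.414476640958696
0.06676542889958131 -141.48486998839246
```

Call:
jog_arm --rows '[0,0.3,0,0,0,0,0,0,0,0,0,0,0,0,0,0,0,0,0,0,0,0,-1.0,0,0,0,0,0,0,-2.0,0,0,0,0,0,0,-1.0,0,-3.0,0,0,0,0,0,0,-3.3,0,0,0,0,0,0,-3.4,0,0,0]'

```text
t: 9.35
position: [0.4914, 0.0454, 0.2657]
tool_rot: [-0.001, 0.882, 0.471, -0.0]
contact_force: [1.0, -0.4, 0.2]
width: -0.0004
grip_force: 0.0
```

Call:
jog_arm --rows '[0,0,-3.4,0,0,0,0,0,0,-3.4,0,0,0,0,0,3.0,0,0,0,0,0,0,3.0,0,0,0,0,0,0,3.0,0,0,0,0,0,0,3.0,0,0,0,0,0,0,3.0,0,0,0,0,0,0,0,0,0,0,0,0]'

```text
t: 10.15
position: [0.52, 0.2127, 0.2648]
tool_rot: [-0.002, 0.881, 0.473, 0.002]
contact_force: [-1.5, -0.1, 0.4]
width: -0.0
grip_force: 0.0
```

```bash
python3 -c "
from h import *
st((122,126,.19),(122,126,.129),(50,126,.129))"
```

```text
t 10.15 feeder xy mm [117.4 130.3] tipz 0.1918 xhead 56.5 tilt [ 0.0017  0.0052 -1.    ] F [-1.5 -0.1  0.4] w -0.0
q [-0.29  0.53 -0.21  1.73  0.13  0.89 -1.14]
(122, 126, 0.19) shift cm [0.46 0.44 0.18]
(122, 126, 0.129) shift cm [-0.03  0.01  6.1 ]
(50, 126, 0.129) shift cm [-7.2  -0.04 -0.04]
```

Call:
jog_arm --rows '[0,0.5,0.3,0.5,0,0,0,0,0,0,1.9,0,0,0,0,0,0,1.9,0,0,0,0,0,0,1.9,0,0,0,0,0,0,0,0,0,0,0,-0.7,0,0,0,0,0,0,-0.6,0,0,0,0,0,0,-0.6,0,0,0,0,0]'

```text
t: 10.95
position: [0.5147, 0.1949, 0.2045]
tool_rot: [-0.0, 0.882, 0.471, 0.002]
contact_force: [1.5, 1.5, 1.7]
width: -0.0
grip_force: 1.2
```

Call:
jog_arm --rows '[0,-0.6,0,0,0,0,0,0,-0.6,0,0,0,0,0,0,-0.6,0,0,0,0,0,0,-0.6,0,0,0,0,0,0,-0.6,0,0,0,0,0,0,-0.6,0,0,0,0,0,0,0,0,0,0,0,0]'

```text
t: 11.65
position: [0.493, 0.1634, 0.2026]
tool_rot: [0.0, 0.882, 0.47, -0.001]
contact_force: [0.4, -0.1, -0.5]
width: 0.0
grip_force: 0.0
```

```bash
python3 -c "
from h import *
st((50,126,.129))"
```

```text
t 11.65 feeder xy mm [ 61.4 125.3] tipz 0.1296 xhead 56.13 tilt [-0.0022 -0.0018 -1.    ] F [ 0.4 -0.1 -0.5] w 0.0
q [-0.23  0.55 -0.2   1.91  0.16  0.69 -1.11]
(50, 126, 0.129) shift cm [-1.14 -0.07  0.06]
```

Call:
jog_arm --rows '[0,-0.5,0,0,0,0,0,0,-0.5,0,0,0,0,0,0,-0.3,0,0,0,0,0,0,-0.2,0,0,0,0,0,0,0,0,0,0,0,0]'

```text
t: 12.15
position: [0.4859, 0.153, 0.203]
tool_rot: [-0.0, 0.882, 0.471, 0.001]
contact_force: [2.2, 2.5, -2.5]
width: -0.0002
grip_force: 1.6
```

```bash
python3 -c "
from h import *
st((50,126,.129))"
```

```text
t 12.15 feeder xy mm [ 48.8 125.5] tipz 0.13 xhead 56.22 tilt [ 0.0011  0.0015 -1.    ] F [ 2.2  2.5 -2.5] w -0.0
q [-0.21  0.54 -0.2   1.94  0.16  0.67 -1.1 ]
(50, 126, 0.129) shift cm [ 0.12 -0.05  0.1 ]
```

Expected stop position; force is just rising. I'll push a little more to seat it firmly.

Call:
jog_arm --rows '[0,-0.2,0,0,0,0,0,0,-0.2,0,0,0,0,0,0,0,0,0,0,0,0]'

```text
t: 12.45
position: [0.4854, 0.1525, 0.2034]
tool_rot: [-0.001, 0.882, 0.472, 0.004]
contact_force: [5.5, 7.3, -7.0]
width: 0.0
grip_force: 4.4
```

```bash
python3 -c "
from h import *
st()"
```

```text
t 12.45 feeder xy mm [ 48.  125.5] tipz 0.1304 xhead 56.32 tilt [ 0.0065  0.0066 -1.    ] F [ 5.5  7.3 -7. ] w 0.0
q [-0.21  0.54 -0.2   1.95  0.16  0.67 -1.1 ]
```

The end stop is reached: about 9 N and no further motion. I'll back off, rise and check.

Call:
jog_arm --rows '[0,1.0,0,0,0,0,0,0,2.0,0,0,0,0,0,0,2.0,0,0,0,0,0,0,2.0,0,-3.0,0,0,0,0,2.0,0,-4.0,0,0,0,0,3.0,0,-4.0,0,0,0,0,3.0,0,0,0,0,0,0,0,0,0,0,0,0]'

```text
t: 13.25
position: [0.5673, 0.2771, 0.3139]
tool_rot: [-0.001, 0.881, 0.473, 0.001]
contact_force: [-1.0, 0.6, -1.2]
width: -0.0003
grip_force: 0.0
```

```bash
python3 -c "
from h import *
st()
a=cap('scene');A=cv2.resize(a['pixels'][170:310,170:290,::-1],None,fx=4,fy=4,interpolation=2)
cv2.imwrite('pics/a4.png',A)"
```

```text
t 13.25 feeder xy mm [197.2 126.8] tipz 0.2409 xhead 56.4 tilt [ 0.0014  0.0024 -1.    ] F [-1.   0.6 -1.2] w -0.0
q [-0.36  0.58 -0.21  1.47  0.13  1.1  -1.19]
```

View pics/a4.png

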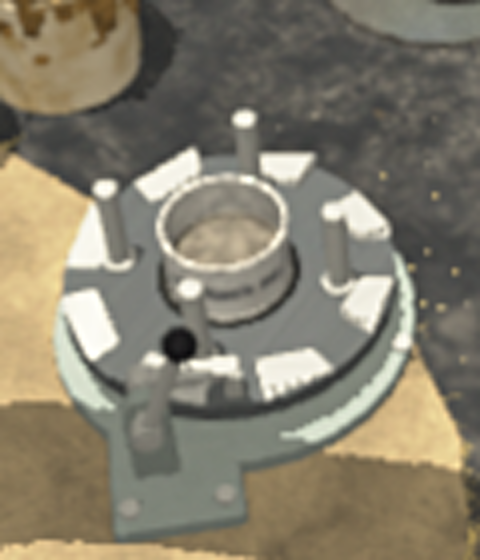

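The knob is back at (180,345), as before the job. The pawl lies in the gap, the tin is standing in the middle, and the posts are turned one notch.

```bash
python3 -c "
from bench import manip
print(manip.finish_job())"
```

```text
the job is handed in; nothing more can be done
None
```

I handed the job in at about 13 s. The dial measured about 0.71 rad clockwise, then got a final 3 mm nudge. The last picture shows the pawl fully down in the next gap and the tin upright in the middle; no verdict was returned.

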